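# Close the swing-cap storage jar and put it up on the narrow ledge

## Task

The blue square jar has been left open with its captive cap swung aside: swing the cap back over the mouth, screw it clockwise all the way down until it stops, then lift the closed jar out of its wooden holder and set it down gently, upright, centred and square on the blue tile that marks the free place on the narrow raised ledge. Let go of it there, and leave the two white jars and the mug where they stand.

Things in the scene. Friction and masses are not known exactly. Their poses are not given: they have to be found in the camera images.
- jar: blue square stoneware jar, loose, about 0.6 kg with its cap: body 70 x 70 mm and 90 mm high with white panels on two sides, then a round white neck, 39 mm outside diameter, up to the rim 104 mm above the underside. Origin: centre of the underside; z up, x and y square to the sides. It stands in the holder
- mouth (a point): centre of the jar's rim, 104 mm above the jar's underside, on the jar's axis
- pivot (a point): brass pivot pin of the swing arm, at the jar's corner (+28, +28 mm in jar x, y), this point 104 mm above the jar's underside; the arm turns about the jar's z axis here
- swing (a joint): swing angle (rad) of the brass arm about the pivot. 0: the cap stands exactly over the mouth (hard stop); grows anticlockwise seen from above as the cap is swung aside, up to 2.3. The arm carries the cap 39.6 mm from the pivot in a brass collar, 66 mm outside diameter and 6 mm high, which stays 1.5 to 7.5 mm above the level of the rim. Slight friction
- cap (a joint): screw angle (rad) of the cap relative to the arm. 0: screwed fully down (hard stop); grows anticlockwise seen from above (unscrewing) up to 3.0. The cap rises 3.5 mm per rad. Above about 1.4 its skirt clears the rim so that the arm can swing; lower than that it catches on the neck. Friction about 0.05 N m
- cap_top (a point): centre of the top face of the round wooden screw cap: 52 mm diameter, upright sides, red stripe on top from the centre to the edge along the cap's x axis. Closed, the top is 136 mm above the jar's underside and the cap shows 24 mm of side to grip above the collar (more when unscrewed). The jar can be carried by its closed cap
- holder: fixed dark wooden holder, a square tray 92 x 92 mm, 36 mm high, walls 8 mm thick, inside 76 x 76 mm; it keeps the jar from turning and tipping. Origin: centre of its underside, axes square to its sides; inner floor 8 mm above it
- riser: fixed wooden ledge: plank 400 mm long (its y) and 66 mm deep (its x), top 60 mm above the counter. Origin: centre of its underside, on the counter. It has three places, at y = -125, 0 and +125 mm on it: two with white jars, one with the blue tile
- tile: fixed blue tile 62 x 62 x 4 mm lying on the ledge, square to it, on its free place. Origin: centre of its underside (its top is 4 mm higher, 64 mm above the counter). The jar overhangs it by 4 mm all round
- white_a: round white jar with a dark wooden top, 60 mm diameter, 82 mm high, standing on the ledge. Origin: centre of its underside. Leave alone
- white_b: another such white jar on the ledge. Leave alone
- mug: terracotta mug, 76 mm diameter, 85 mm high, on the counter. Origin: centre of its underside; handle towards its +y. Leave alone

How it is judged:
On the way, in this order (a step that is already met when the one before it is completed fails the run):
1. the cap is swung back over the mouth (value of joint swing below 0.08 rad), for 0.1 s.
2. the cap is screwed fully down on the mouth (value of joint cap below 0.15 rad and value of joint swing below 0.1 rad), for 0.2 s.
3. the closed jar is lifted clear of its holder (height (world z) of jar above 0.045 m and value of joint cap below 0.2 rad), for 0.1 s.
At the end, for the whole second after the job is handed in: The jar stands at rest and upright (within 4 degrees) on the tile, its centre within 15 mm of the tile's centre and its sides square to the tile within 11 degrees (any side forward), with the cap over the mouth (swing below 0.1 rad) and screwed down (cap below 0.2 rad) (horizontal distance between jar and tile below 0.015 m and z of jar in the frame of tile between 0.001 and 0.008 m and angle between jar's own z axis and vertical below 0.07 rad and (angle between the x axis of jar and the x axis of tile, either way round below 0.2 rad or angle between the x axis of jar and the y axis of tile, either way round below 0.2 rad) and value of joint cap below 0.2 rad and value of joint swing below 0.1 rad and linear speed of jar below 0.02 m/s); the robot touches nothing.
It fails at once if the first white jar is pushed more than 30 mm or knocked over (distance of white_a from where it was at the start of the episode above 0.03 m).
It fails at once if the second white jar is pushed more than 30 mm or knocked over (distance of white_b from where it was at the start of the episode above 0.03 m).
It fails at once if the mug is pushed more than 30 mm or knocked over (distance of mug from where it was at the start of the episode above 0.03 m).
It fails at once if the blue jar is tipped by more than 35 degrees (angle between jar's own z axis and vertical above 0.61 rad).
It fails at once if the jar is dropped or banged on the tile (more than 80 N) (contact force between jar and tile above 80 N).
It also fails if it takes over 58 s, if anything falls off the work surface, if the arm or the gripper's body presses on something with over 40 N, if the wrist force passes 120 N, or if a joint passes its speed limit or range.

## Robot

A 6-joint arm with a two-finger parallel gripper is mounted at the origin on the work surface. World frame = base frame: x ahead of the robot, y to its left, z up, the work surface at z = 0. Lengths are in m, angles in rad, forces in N, time in s.
With the tool pointing down it reaches from about 0.425 to 0.925 m from the base axis. Payload 12.5 kg.
Tool frame: the origin (TCP) lies between the finger pads; the fingertips stand 8 mm ahead of it and the grasp point (between the pads) lies 11 mm behind it; z points along the fingers, y is the direction in which the jaws open and shut (so a half turn about z gives the same grasp; the last joint's range is limited). The gripper opens to 85 mm and grips with 20 to 120 N. Pads are 22 mm wide; open, the fingers measure 114 mm over their backs; the gripper's body (76 mm by 85 mm) begins 54 mm behind the grasp point. The pads swing forward as they close: fully open they stand 13 mm farther back than shut.
Start: joints at [-1.332, 0.491, 1.559, -0, 1.092, -0.106], TCP at [0.211, -0.588, 0.215] pointing down, gripper open.
Joint ranges: [-3.1, 3.1], [-0.84, 2.19], [0.05, 2.79], [-1.13, 4.28], [0.06, 2.93], [-2.69, 2.69]. Speed limits (rad/s): [2.22, 2.22, 2.79, 3.14, 3.14, 3.14].

## Interface

Orientations are given as a 3x3 rotation matrix whose columns are the frame's x, y, z axes.
In Python, from plant import bot, cams, workorder, models gives the robot as it stands. The module is installed in compiled form; this text tells all that it offers.
- The arm moves only by the tool carry_out, never from a script. Its argument "commands" is a list of rows, each a list of 5 numbers: the opening, from 0 (shut) to 1 (fully open), then the shift along the tool's x, y, z in mm, then the turn about the tool's z in rad. A call has 1 to 20 rows; each row shifts and turns the pose as measured when the row begins, along the tool's axes as they then stand; what a row does not reach is not made up. A row lasts 1/10 s, in which the tool goes at most 50 mm and 8.59 degrees, less where a joint would pass 70% of its speed; a pose out of reach is approached as far as the arm can. A call with a gripper value outside its range is refused whole. The fingers move at their own pace and stop on an object; "force" is the grip in N (left out, the last holds). Time passes only in rows, so rows that do not move let the fingers close. It gives the time, the measured TCP pose, the force and the opening at its end, in the units of the state.
- bot.state(): the state, without advancing time (a new reading comes with each control period).
- cams.grab_frame(name): name is "scene" or "top" or "wrist"; returns a dict with "image" (400x640x3 uint8, red, green, blue), "depth" (400x640 float32, m along the optical axis (not along the pixel's ray), 0 where there is no reading), "fx", "fy", "cx", "cy" (pixels), "rvec" (rotation vector, rad) and "tvec" (3), from world to camera coordinates, as OpenCV has them; the wrist camera has in their place "mount" (4x4, takes a point from camera to tool coordinates, whose origin is the TCP and whose axes are the flange's). Camera axes: x right, y down, z forward; pixel columns grow to the right and rows downward; lengths in m; the calibration is good to about 2 mm. The wrist camera is an equidistant fisheye: a pixel r from the principal point sees the ray r / f radians off the axis. A picture is of the moment at which its call begins: read the wrist's pose just before it.
- workorder.hand_in(): hands the job in, once; it reports no verdict.
Trained networks look in a picture, given as the dict that the camera call returned (one of the last four; its "shot" number tells which), for a name from the list of things; names that differ only in an ending like _2 or _b are one class to them, and where a whole thing is asked for, a point or a joint stands for the part that bears it (a point fixed in the world has none). Each returns a list of dicts, best first, with "conf" (0 to 1); they miss things now and then, are a little off and sometimes report something else, mostly with a low value. They report only what shows in the picture. A call takes as long as a camera call.
- models.boxes_of(picture, name): "box" ([left, top, right, bottom] in pixels, round what is visible of it).
- models.trace(picture, name): "region" (400x640 bool, what is visible of it) and "box" ([left, top, right, bottom] in pixels, round what is visible of it).
The state is a dict: "t": time; "qpos": joint angles; "joint_vel": joint speeds; "joint_efforts": joint torques, N m; "tool_pos": TCP position; "tcp_rot": TCP orientation; "force": force on the tool from outside, world axes, zero at the start; "moment": the same for the moment, N m; "width": finger opening in m.
Only numpy, scipy, OpenCV 4.12 (cv2) and the standard library are available. Lean on these libraries where they do the work, as an engineer would, in place of code of your own. Each camera call takes 0.05 s, during which the arm holds its last target. There are 200 camera calls.

## Working session

There is one attempt and no reset: what is moved stays moved. The work goes in short steps, Python scripts to look and compute and a tool call to move; the robot and the scene stay as the last step left them, time stands still between calls to the robot, and variables do not carry over. Pictures are saved under pics/ and viewed, about 8 in all and at most 12, crops included, and the job is handed in when it is done.

Besides the shell and the picture viewer there is one more tool, called after "Request:" by a JSON object that holds its "api" and its "payload", one argument or row to a line. carry_out: Moves the arm, as the interface text tells. Its arguments: {"type":"object","properties":{"commands":{"type":"array"},"force":{"type":"number"}},"required":["commands"]}

```bash
mkdir -p pics; cat > h.py <<'E'
import numpy as np, cv2
from plant import bot, cams, workorder, models
def world(p):
    R=cv2.Rodrigues(np.array(p["rvec"],float))[0]; t=np.array(p["tvec"],float).reshape(3)
    d=p["depth"]; v,u=np.mgrid[:400,:640]
    c=np.stack([(u-p["cx"])/p["fx"]*d,(v-p["cy"])/p["fy"]*d,d],-1)
    return (c-t)@R   # R^T(c-t)
def save(p,n): cv2.imwrite("pics/"+n,p["image"][:,:,::-1])
E
python3 - <<'E'
from h import *
s=bot.state(); print(s["t"],s["tool_pos"],s["tcp_rot"].round(3) if hasattr(s["tcp_rot"],'round') else s["tcp_rot"],s["width"])
ims=[]
for n in ["top","scene"]:
    p=cams.grab_frame(n); ims.append(p["image"]); W=world(p); np.savez(n+".npz",W=W,im=p["image"],depth=p["depth"])
    for k in ["jar","cap_top","pivot","mouth","holder","riser","tile","white_a","mug"]:
        for r in models.trace(p,k)[:3]:
            m=r["region"]&(p["depth"]>0)
            if m.sum()<5: continue
            q=W[m]; print(n,k,round(r["conf"],2),[int(b) for b in r["box"]],m.sum(),np.median(q,0).round(3),"zmax",np.percentile(q[:,2],[2,98]).round(3))
im=np.vstack(ims)
cv2.imwrite("pics/a.png",ims[0][:,:,::-1]);cv2.imwrite("pics/b.png",ims[1][:,:,::-1])
E
```

```text
0.0 [ 0.21121791 -0.58796593  0.21432337] [[ 0.941  0.338 -0.   ]
 [ 0.338 -0.941  0.001]
 [ 0.    -0.001 -1.   ]] 0.08552913610602822
top jar 0.72 [220, 180, 261, 228] 1394 [0.54  0.187 0.11 ] zmax [0.011 0.156]
top cap_top 0.78 [231, 181, 255, 199] 366 [0.58  0.181 0.153] zmax [0.132 0.157]
top pivot 0.74 [223, 180, 259, 232] 1384 [0.541 0.187 0.11 ] zmax [0.026 0.156]
top mouth 0.92 [223, 177, 257, 233] 1399 [0.541 0.187 0.11 ] zmax [0.023 0.156]
top holder 0.82 [222, 199, 266, 237] 303 [0.5   0.171 0.034] zmax [0.002 0.039]
top riser 0.7 [312, 185, 470, 239] 2335 [ 0.529 -0.158  0.06 ] zmax [0.009 0.064]
top riser 0.26 [221, 176, 258, 232] 1397 [0.541 0.188 0.11 ] zmax [0.01  0.156]
top riser 0.26 [248, 142, 286, 181] 874 [0.682 0.126 0.025] zmax [-0.     0.087]
top tile 0.58 [426, 207, 450, 231] 544 [ 0.513 -0.314  0.064] zmax [0.06  0.069]
top white_a 0.97 [333, 192, 354, 217] 435 [ 0.546 -0.065  0.142] zmax [0.094 0.145]
top white_a 0.73 [379, 198, 407, 223] 570 [ 0.529 -0.185  0.141] zmax [0.057 0.145]
top white_a 0.18 [250, 141, 287, 179] 828 [0.682 0.126 0.031] zmax [0.002 
[... 461 characters left out ...]
205 0.116] zmax [0.025 0.155]
scene mouth 0.94 [390, 183, 443, 240] 1919 [0.566 0.205 0.115] zmax [0.025 0.155]
scene holder 0.63 [383, 212, 444, 248] 831 [0.563 0.214 0.025] zmax [-0.001  0.037]
scene holder 0.33 [390, 183, 443, 238] 1943 [0.567 0.205 0.115] zmax [0.025 0.155]
scene riser 0.63 [160, 131, 329, 227] 3251 [ 0.548 -0.151  0.058] zmax [0.004 0.062]
scene tile 0.8 [173, 135, 215, 162] 587 [ 0.515 -0.311  0.063] zmax [0.058 0.066]
scene white_a 0.97 [221, 134, 254, 176] 1093 [ 0.547 -0.178  0.117] zmax [0.06  0.143]
scene white_a 0.6 [274, 154, 307, 195] 1175 [ 0.565 -0.058  0.116] zmax [-0.001  0.143]
scene mug 0.76 [339, 235, 388, 290] 1945 [0.687 0.126 0.049] zmax [0.003 0.085]
```

View pics/a.png

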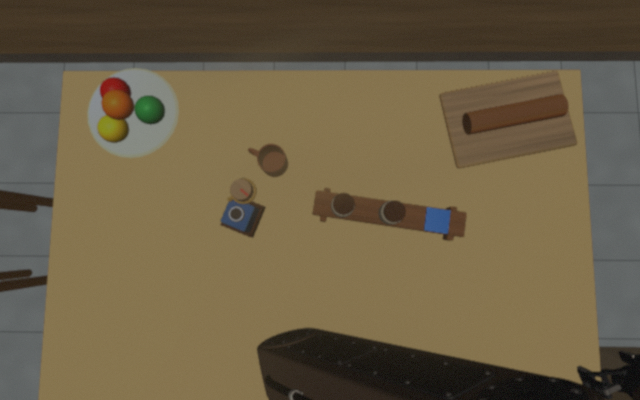

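View pics/b.png

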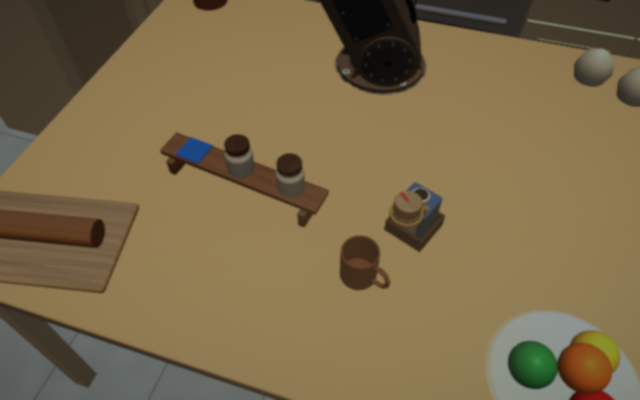

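Top view: cap at (242,189), open mouth at (236,214), mug at (272,159), tile at (438,221). Scene view agrees. Next I fit accurate poses.

```bash
python3 - <<'E'
import numpy as np,cv2
for n in ["top","scene"]:
    D=np.load(n+".npz"); W=D["W"]; im=D["im"].astype(int)
    z=W[...,2]; xy=W[...,:2]
    near=(np.hypot(xy[...,0]-.56,xy[...,1]-.19)<.09)
    def fit(m,name):
        q=(xy[m]*1000).astype(np.float32); r=cv2.minAreaRect(q); c,rad=cv2.minEnclosingCircle(q)
        print(n,name,len(q),"mean",q.mean(0).round(1),"rect",np.round(r[0],1),np.round(r[1],1),round(r[2],1),"circ",np.round(c,1),round(rad,1),"z",np.median(z[m]).round(4))
    fit(near&(z>.148),"cap top")
    blue=(im[...,2]>im[...,0]+15)
    fit(near&(z>.092)&(z<.103)&blue,"jar top blue")
    fit(near&(z>.092)&(z<.103),"jar top")
    fit(near&(z>.105)&(z<.117),"rim/collar")
    fit(near&(z>.030)&(z<.040),"holder top")
    t=(np.hypot(xy[...,0]-.514,xy[...,1]+.312)<.07)
    fit(t&(im[...,2]>im[...,0]+40)&(z>.05),"tile")
    r=(z>.055)&(z<.063)&(abs(xy[...,1]+.17)<.25)&(abs(xy[...,0]-.53)<.1)
    fit(r,"riser")
    for y in (-.06,-.18): fit((z>.135)&(np.hypot(xy[...,0]-.54,xy[...,1]-y)<.05),"white")
    fit((z>.075)&(z<.095)&(np.hypot(xy[...,0]-.685,xy[...,1]-.125)<.07),"mug")
    red=near&(z>.14)&(im[...,0]>im[...,1]*1.7); 
    fit(red,"red") if red.sum()>3 else print(red.sum())
T=np.load("top.npz")["im"]; S=np.load("scene.npz")["im"]
a=cv2.resize(T[165:245,205:295],None,fx=6,fy=6,interpolation=2)
b=cv2.resize(S[175:255,380:470],None,fx=6,fy=6,interpolation=2)[:, :260+0]
cv2.imwrite("pics/c.png",np.hstack([a,b])[:,:,::-1])
E
```

```text
top cap top 361 mean [580.9 183.7] rect [580.9 184. ] [50.5 50.6] 22.5 circ [581.5 184.4] 26.4 z 0.1535
top jar top blue 405 mean [518.1 200.1] rect [522.8 202.1] [66.9 66.4] 69.2 circ [522.2 201.8] 43.6 z 0.098
top jar top 499 mean [520.6 200. ] rect [524.3 202.3] [70.4 69.9] 68.0 circ [524.3 201.7] 46.2 z 0.098
top rim/collar 195 mean [526.8 200. ] rect [557.5 192.9] [ 46.3 106.2] 68.5 circ [554.8 186.1] 53.3 z 0.1127
top holder top 238 mean [509.7 184.1] rect [524.8 202.4] [91.1 91.8] 68.4 circ [527.9 202.6] 61.1 z 0.0354
top tile 535 mean [ 512.3 -313.4] rect [ 512.5 -313.3] [60.7 60.1] 82.3 circ [ 513.  -313.3] 40.5 z 0.0641
top riser 2277 mean [ 529.1 -193. ] rect [ 531.1 -190.4] [400.3  66.3] 81.8 circ [ 533.4 -191.4] 201.6 z 0.06
top white 368 mean [548.6 -66.3] rect [549.  -66.8] [49.9 52.2] 44.8 circ [549.1 -66.4] 26.4 z 0.1422
top white 377 mean [ 530.9 -189.6] rect [ 531.  -189.7] [51.2 51.4] 46.6 circ [ 531.1 -190.4] 26.7 z 0.142
top mug 178 mean [674.3 121.3] rect [673.1 120.5] [75.2 73.7] 26.9 circ [675.2 125.6] 43.4 z 0.0845
top red 14 mean [572.7 175.3] rect [573.2 1
[... 532 characters left out ...]
[528.  205.5] [92.4 91.5] 68.0 circ [529.1 204.9] 60.3 z 0.0345
scene tile 517 mean [ 515.2 -310.4] rect [ 514.4 -311.1] [63.9 62.7] 81.7 circ [ 514.2 -309.9] 41.3 z 0.063
scene riser 2709 mean [ 537.9 -181.7] rect [ 531.4 -187.2] [401.3  69.7] 81.9 circ [ 532.8 -187.3] 201.9 z 0.0591
scene white 438 mean [551. -62.] rect [548.6 -62.5] [55.  50.7] 20.8 circ [549.  -63.4] 28.8 z 0.1409
scene white 407 mean [ 533.6 -185.5] rect [ 532.  -186.6] [52.5 51.4] 47.9 circ [ 531.8 -187.2] 27.8 z 0.1407
scene mug 394 mean [675.4 124.4] rect [673.7 124.2] [77.6 75.1] 19.5 circ [677.  131.4] 46.1 z 0.0826
scene red 29 mean [574.5 178.1] rect [575.4 178.1] [19.8  7.3] 35.0 circ [574.8 178.9] 10.1 z 0.1534
```

View pics/c.png

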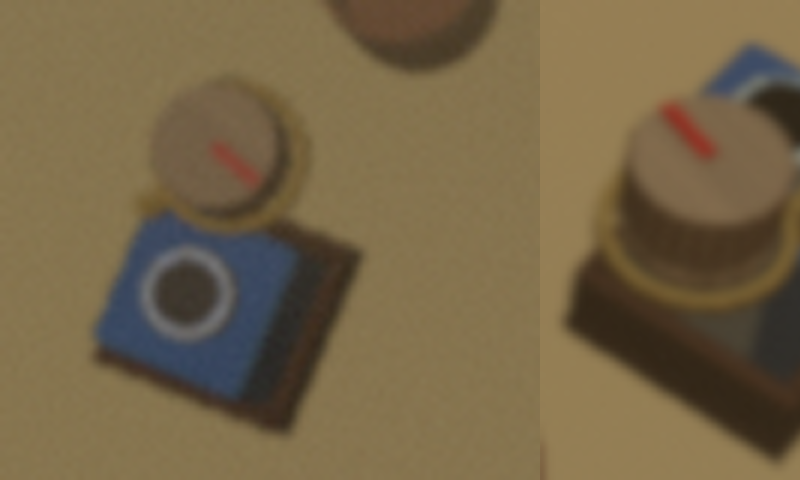

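Checks agree with the sizes given: jar centre ≈ (525, 204) with yaw −21.8°, pivot ≈ (561, 220), cap ≈ (582, 186). That puts swing at about 1.7 rad and cap at about 2.7 rad. The tile is at about (513.4, −312.5) with yaw 81.9°. I'll write a small row planner.

```bash
cat >> h.py <<'E'
def pose():
    s=bot.state(); R=np.array(s["tcp_rot"]); return s,np.array(s["tool_pos"])*1000,np.arctan2(R[1,1],R[0,1])
def rows(wps,g,p0=None,a0=None):
    """wps: list of (x,y,z mm, angle of tool y in rad); prints rows, one per waypoint"""
    s,p,a=pose(); p=p if p0 is None else np.array(p0,float); a=a if a0 is None else a0; out=[]
    for w in wps:
        d=np.array(w[:3])-p; y=np.array([np.cos(a),np.sin(a)]); x=np.array([-np.sin(a),np.cos(a)])
        t=-(w[3]-a); out.append([g,round(float(d[:2]@x),1),round(float(d[:2]@y),1),round(float(-d[2]),1),round(float(t),3)])
        p=np.array(w[:3],float); a=w[3]
    print(str(out).replace(" ","")); return out
def line(p1,a1,n,p0=None,a0=None):
    s,p,a=pose(); p=p if p0 is None else np.array(p0,float); a=a if a0 is None else a0
    return [(*(p+(np.array(p1)-p)*k/n),a+(a1-a)*k/n) for k in range(1,n+1)]
def show():
    s,p,a=pose(); print("t",round(s["t"],2),"tcp",p.round(1),"yaw",round(a,3),"q6",round(s["qpos"][5],3),"w",round(s["width"]*1000,1),"F",np.round(s["force"],1),"M",np.round(s["moment"],2))
E
python3 - <<'E'
from h import *
s,p,a=pose(); print(a, np.array(s["tcp_rot"]).round(3).tolist()); rows(line((582,186,240),np.radians(30.5),20),1)
E
```

```text
-1.2260341864308821 [[0.941, 0.338, 0.0], [0.338, -0.941, -0.0], [0.0, 0.0, -1.0]]
[[1,30.5,-30.2,-1.3,-0.088],[1,33.1,-27.4,-1.3,-0.088],[1,35.3,-24.4,-1.3,-0.088],[1,37.3,-21.2,-1.3,-0.088],[1,39.1,-17.8,-1.3,-0.088],[1,40.5,-14.3,-1.3,-0.088],[1,41.6,-10.7,-1.3,-0.088],[1,42.3,-7.0,-1.3,-0.088],[1,42.8,-3.3,-1.3,-0.088],[1,42.9,0.5,-1.3,-0.088],[1,42.7,4.3,-1.3,-0.088],[1,42.2,8.0,-1.3,-0.088],[1,41.3,11.7,-1.3,-0.088],[1,40.1,15.3,-1.3,-0.088],[1,38.6,18.7,-1.3,-0.088],[1,36.8,22.0,-1.3,-0.088],[1,34.8,25.2,-1.3,-0.088],[1,32.4,28.1,-1.3,-0.088],[1,29.8,30.9,-1.3,-0.088],[1,27.0,33.4,-1.3,-0.088]]
```

Request:
{"api": "carry_out", "payload": {
  "commands": [
    [1, 30.5, -30.2, -1.3, -0.088],
    [1, 33.1, -27.4, -1.3, -0.088],
    [1, 35.3, -24.4, -1.3, -0.088],
    [1, 37.3, -21.2, -1.3, -0.088],
    [1, 39.1, -17.8, -1.3, -0.088],
    [1, 40.5, -14.3, -1.3, -0.088],
    [1, 41.6, -10.7, -1.3, -0.088],
    [1, 42.3, -7, -1.3, -0.088],
    [1, 42.8, -3.3, -1.3, -0.088],
    [1, 42.9, 0.5, -1.3, -0.088],
    [1, 42.7, 4.3, -1.3, -0.088],
    [1, 42.2, 8, -1.3, -0.088],
    [1, 41.3, 11.7, -1.3, -0.088],
    [1, 40.1, 15.3, -1.3, -0.088],
    [1, 38.6, 18.7, -1.3, -0.088],
    [1, 36.8, 22, -1.3, -0.088],
    [1, 34.8, 25.2, -1.3, -0.088],
    [1, 32.4, 28.1, -1.3, -0.088],
    [1, 29.8, 30.9, -1.3, -0.088],
    [1, 27, 33.4, -1.3, -0.088]
  ],
  "force": 25
}}

```text
t: 3.0
tool_pos: [0.5678, 0.2249, 0.243]
tcp_rot: [[-0.563, 0.826, 0.008], [0.826, 0.563, -0.004], [-0.008, 0.004, -1.0]]
force: [0.6, -0.4, -0.5]
width: 0.0855
```

```bash
python3 - <<'E'
from h import *
show()
p=cams.grab_frame("wrist"); s,tp,a=pose(); M=np.array(p["mount"]); print(M.round(3).tolist())
R=np.array(s["tcp_rot"]); d=p["depth"]; v,u=np.mgrid[:400,:640]
x=(u-p["cx"])/p["fx"];y=(v-p["cy"])/p["fy"];th=np.hypot(x,y)+1e-9
k=np.tan(th)/th; c=np.stack([x*k*d,y*k*d,d],-1)
W=((c@M[:3,:3].T+M[:3,3])@R.T)+np.array(s["tool_pos"])
z=W[...,2]; ok=(d>0)&(th<1.3)&(np.hypot(W[...,0]-.582,W[...,1]-.186)<.05)&(z>.145)&(z<.165)
q=(W[ok][:,:2]*1000).astype(np.float32); print(ok.sum())
if ok.sum()>20: print(cv2.minAreaRect(q),np.median(z[ok]))
for r in models.trace(p,"cap_top")[:2]:
    m=r["region"]&(d>0)&ok; print(r["conf"],r["box"],m.sum())
save(p,"w1.png")
rows(line((582,186,138),np.radians(30.5),5),1)
E
```

```text
t 3.0 tcp [567.8 224.9 243. ] yaw 0.599 q6 -0.324 w 85.5 F [ 0.6 -0.4 -0.5] M [-0.  0. -0.]
[[-0.001, -0.958, -0.286, 0.073], [1.0, -0.001, 0.0, -0.0], [-0.0, -0.286, 0.958, -0.159], [0.0, 0.0, 0.0, 1.0]]
2584
((583.41064453125, 190.80239868164062), (52.45265579223633, 52.20598220825195), 25.08369255065918) 0.15347977947268404
0.96 [277.2, 200.7, 335.5, 264.1] 2564
[[1,-8.3,-2.4,20.9,0.014],[1,-8.3,-2.3,20.9,0.014],[1,-8.4,-2.2,20.9,0.014],[1,-8.4,-2.1,20.9,0.014],[1,-8.4,-1.9,20.9,0.014]]
```

View pics/w1.png

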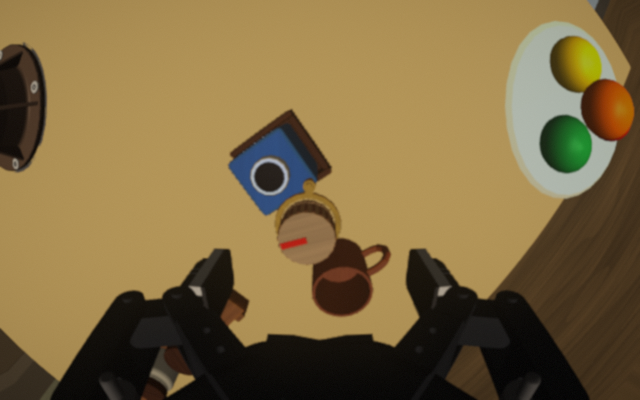

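Wrist view: cap at (306,237) in front of the open mouth at (269,177), mug at (343,280). The arm overshot, so I measure again now it has settled.

```bash
cat >> h.py <<'E'
def wristW():
    s=bot.state(); p=cams.grab_frame("wrist"); M=np.array(p["mount"]); R=np.array(s["tcp_rot"]); d=p["depth"]; v,u=np.mgrid[:400,:640]
    x=(u-p["cx"])/p["fx"];y=(v-p["cy"])/p["fy"];th=np.hypot(x,y)+1e-9
    k=np.tan(th)/th; c=np.stack([x*k*d,y*k*d,d],-1)
    return p,((c@M[:3,:3].T+M[:3,3])@R.T)+np.array(s["tool_pos"]),(d>0)&(th<1.3)
E
python3 - <<'E'
from h import *
show()
p,W,ok0=wristW(); z=W[...,2]
def f(x,y,r,z0,z1,n):
    ok=ok0&(np.hypot(W[...,0]-x,W[...,1]-y)<r)&(z>z0)&(z<z1)
    q=(W[ok][:,:2]*1000).astype(np.float32); print(n,ok.sum(),cv2.minAreaRect(q),np.median(z[ok]))
f(.582,.188,.05,.145,.165,"cap"); f(.525,.204,.07,.092,.103,"jar"); f(.525,.204,.025,.107,.116,"rim"); f(.525,.204,.08,.03,.04,"holder")
rows(line((582.5,187,138),np.radians(30.5),6),1)
E
```

```text
t 3.1 tcp [568.4 227.1 242.4] yaw 0.601 q6 -0.324 w 85.4 F [-0.8  0.3 -0.5] M [-0.05  0.04  0.03]
cap 2564 ((580.6216430664062, 184.84524536132812), (52.71467208862305, 51.945621490478516), 30.456924438476562) 0.15368080113311627
jar 3012 ((523.9833984375, 203.39198303222656), (70.49200439453125, 70.1683120727539), 68.7265625) 0.09811738816003096
rim 1186 ((523.6475219726562, 203.07156372070312), (37.91049575805664, 37.85870361328125), 30.571657180786133) 0.1127055964944804
holder 1088 ((524.9383544921875, 204.452880859375), (91.86771392822266, 92.35184478759766), 68.56168365478516) 0.035962635987706576
[[1,-6.6,-1.5,17.4,0.011],[1,-6.7,-1.4,17.4,0.011],[1,-6.7,-1.4,17.4,0.011],[1,-6.7,-1.3,17.4,0.011],[1,-6.7,-1.2,17.4,0.011],[1,-6.7,-1.1,17.4,0.011]]
```

Request:
{"api": "carry_out", "payload": {
  "commands": [
    [1, -14, -4, 10, 0.03],
    [1, -14, -4, 20, 0.03],
    [1, -12, -4, 20, 0],
    [1, 0, 0, 0, 0]
  ]
}}

```text
t: 3.55
tool_pos: [0.5787, 0.1779, 0.1898]
tcp_rot: [[-0.502, 0.865, 0.007], [0.865, 0.502, -0.005], [-0.008, 0.004, -1.0]]
force: [-0.7, 0.4, 0.5]
width: 0.0856
```

```bash
python3 - <<'E'
from h import *
show(); rows(line((581,185,138),np.radians(30.5),4),1)
E
```

```text
t 3.55 tcp [578.7 177.9 189.8] yaw 0.526 q6 -0.33 w 85.6 F [-0.7  0.4  0.5] M [0.01 0.02 0.03]
[[1,1.3,1.4,12.9,-0.002],[1,1.3,1.4,12.9,-0.002],[1,1.3,1.4,12.9,-0.002],[1,1.3,1.4,12.9,-0.002]]
```

Request:
{"api": "carry_out", "payload": {
  "commands": [
    [1, 2.5, 2.5, 10, 0],
    [1, 2.3, 2.3, 14, 0],
    [1, 0, 0, 14, 0],
    [1, 0, 0, 8, 0],
    [1, 0, 0, 0, 0],
    [1, 0, 0, 0, 0]
  ]
}}

```text
t: 4.15
tool_pos: [0.5814, 0.1835, 0.142]
tcp_rot: [[-0.497, 0.868, 0.009], [0.868, 0.497, -0.004], [-0.008, 0.006, -1.0]]
force: [0.2, 0.1, 0.5]
width: 0.0856
```

```bash
python3 - <<'E'
from h import *
show(); rows(line((581,185,138),np.radians(30.5),1),1)
E
```

```text
t 4.15 tcp [581.4 183.5 142. ] yaw 0.52 q6 -0.315 w 85.6 F [0.2 0.1 0.5] M [-0.04  0.02  0.01]
[[1,1.4,0.4,4.0,-0.012]]
```

Request:
{"api": "carry_out", "payload": {
  "commands": [
    [1, 1.4, 0.4, 4, 0],
    [0, 0, 0, 0, 0],
    [0, 0, 0, 0, 0],
    [0, 0, 0, 0, 0],
    [0, 0, 0, 0, 0],
    [0, 0, 0, 0, 0],
    [0, 0, 0, 0, 0]
  ],
  "force": 25
}}

```text
t: 4.85
tool_pos: [0.5817, 0.1856, 0.1395]
tcp_rot: [[-0.497, 0.867, 0.012], [0.867, 0.498, -0.004], [-0.009, 0.009, -1.0]]
force: [0.3, -0.0, 0.2]
width: 0.0001
```

```bash
python3 - <<'E'
from h import *
show(); s,p,a=pose()
c=np.array([560.3,219.2]); v=p[:2]-c; print(np.hypot(*v),np.degrees(np.arctan2(v[1],v[0])))
n=20; tot=np.radians(97.4); step=tot/n; r=39.6; b0=np.arctan2(v[1],v[0])
rows([(*(c+r*np.array([np.cos(b0-step*k),np.sin(b0-step*k)])),p[2],a-step*k) for k in range(1,n+1)],0)
E
```

```text
t 4.85 tcp [581.7 185.6 139.5] yaw 0.521 q6 -0.312 w 0.1 F [ 0.3 -0.   0.2] M [-0.05  0.05 -0.  ]
39.82706581465531 -57.52650562382152
[[0,0.2,-3.4,-0.0,0.085],[0,-0.0,-3.4,-0.0,0.085],[0,-0.0,-3.4,-0.0,0.085],[0,-0.0,-3.4,-0.0,0.085],[0,-0.0,-3.4,-0.0,0.085],[0,-0.0,-3.4,-0.0,0.085],[0,-0.0,-3.4,-0.0,0.085],[0,-0.0,-3.4,-0.0,0.085],[0,-0.0,-3.4,-0.0,0.085],[0,-0.0,-3.4,-0.0,0.085],[0,-0.0,-3.4,-0.0,0.085],[0,-0.0,-3.4,-0.0,0.085],[0,-0.0,-3.4,-0.0,0.085],[0,-0.0,-3.4,-0.0,0.085],[0,-0.0,-3.4,-0.0,0.085],[0,-0.0,-3.4,-0.0,0.085],[0,-0.0,-3.4,-0.0,0.085],[0,-0.0,-3.4,-0.0,0.085],[0,-0.0,-3.4,-0.0,0.085],[0,-0.0,-3.4,-0.0,0.085]]
```

The fingers shut to 0.1 mm, so they missed the cap. Checking with the fixed cameras.

```bash
python3 - <<'E'
from h import *
ims=[]
for n,(x,y) in {"top":(195,140),"scene":(350,140)}.items():
    p=cams.grab_frame(n); W=world(p); z=W[...,2]
    ims.append(cv2.resize(p["image"][y:y+110,x:x+100],None,fx=4,fy=4,interpolation=2))
    for r in models.trace(p,"cap_top")[:1]:
        m=r["region"]&(p["depth"]>0); print(n,r["conf"],r["box"],W[m].mean(0),np.percentile(W[m][:,2],[5,50,95]))
cv2.imwrite("pics/d.png",np.hstack(ims)[:,:,::-1])
E
```

```text
scene 0.58 [390.9, 194.2, 423.6, 222.1] [0.59300325 0.18730512 0.14069855] [0.11777419 0.14988413 0.15430829]
```

View pics/d.png

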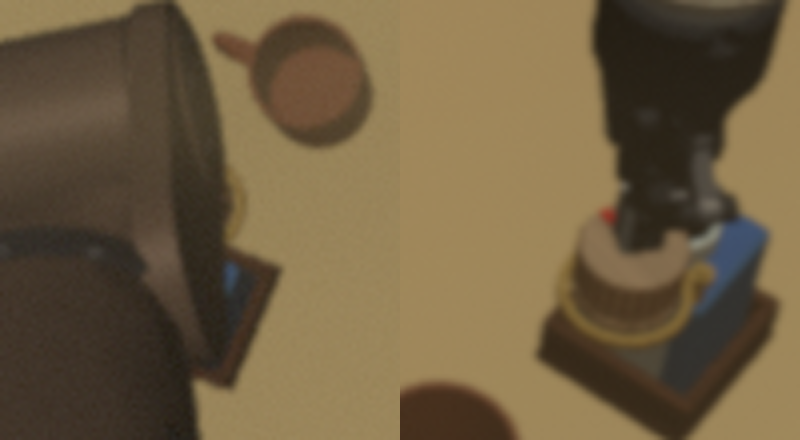

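The scene crop shows the shut fingertips resting on or above the cap top, around (645,245), rather than around its side. I'll measure the actual tip height.

```bash
python3 - <<'E'
from h import *
show()
p=cams.grab_frame("scene"); W=world(p); d=p["depth"]; im=p["image"].astype(int)
for v in range(188,216,2):
    print(v,[(u,W[v,u].round(3).tolist(),int(im[v,u].sum())) for u in (406,410,414)])
E
```

```text
t 5.05 tcp [581.7 185.6 139.5] yaw 0.521 q6 -0.312 w -0.1 F [ 0.9  0.3 -0.1] M [-0.02  0.01  0.03]
188 [(406, [0.587, 0.179, 0.193], 166), (410, [0.598, 0.186, 0.209], 108), (414, [0.595, 0.193, 0.208], 135)]
190 [(406, [0.588, 0.179, 0.189], 129), (410, [0.598, 0.187, 0.203], 104), (414, [0.603, 0.194, 0.213], 126)]
192 [(406, [0.59, 0.18, 0.186], 148), (410, [0.608, 0.188, 0.21], 108), (414, [0.617, 0.195, 0.224], 105)]
194 [(406, [0.591, 0.181, 0.181], 162), (410, [0.609, 0.189, 0.206], 118), (414, [0.618, 0.196, 0.219], 109)]
196 [(406, [0.593, 0.182, 0.178], 166), (410, [0.597, 0.189, 0.186], 110), (414, [0.619, 0.197, 0.215], 107)]
198 [(406, [0.592, 0.182, 0.171], 168), (410, [0.596, 0.19, 0.18], 112), (414, [0.592, 0.197, 0.178], 114)]
200 [(406, [0.59, 0.183, 0.164], 167), (410, [0.596, 0.191, 0.173], 114), (414, [0.59, 0.197, 0.169], 131)]
202 [(406, [0.591, 0.184, 0.16], 198), (410, [0.594, 0.191, 0.166], 172), (414, [0.59, 0.198, 0.163], 226)]
204 [(406, [0.592, 0.185, 0.154], 300), (410, [0.586, 0.192, 0.15], 296), (414, [0.585, 0.199, 0.152], 311)]
206 [(406, [0.595, 0.186, 0.153], 329), (410, [0.592, 0.193, 0.151], 312), (414, [0.589, 0.2, 0.15], 314)]
208 [(406, [0.597, 0.187, 0.149], 331), (410, [0.597, 0.194, 0.153], 321), (414, [0.594, 0.201, 0.151], 314)]
210 [(406, [0.606, 0.188, 0.154], 314), (410, [0.602, 0.195, 0.153], 327), (414, [0.6, 0.202, 0.153], 295)]
212 [(406, [0.606, 0.189, 0.149], 225), (410, [0.606, 0.196, 0.152], 245), (414, [0.603, 0.203, 0.151], 207)]
214 [(406, [0.608, 0.189, 0.146], 166), (410, [0.605, 0.196, 0.145], 167), (414, [0.602, 0.203, 0.144], 162)]
```

```bash
python3 - <<'E'
from h import *
p,W,ok=wristW(); s,tp,a=pose(); save(p,"w2.png")
r=np.hypot(W[...,0]*1000-tp[0],W[...,1]*1000-tp[1])
m=ok&(r<45)&(W[...,2]>.157)&(W[...,2]<.25); print(m.sum(), np.percentile(W[m][:,2],[0,2,10,50,90]).round(3))
v,u=np.nonzero(m); print(u.min(),u.max(),v.min(),v.max())
for vv in range(v.min(),min(v.min()+80,400),5): print(vv,[W[vv,uu].round(3).tolist() for uu in (308,320,332)])
q=ok&(W[...,2]>.149)&(W[...,2]<.156)&(r<60); print(cv2.minAreaRect((W[q][:,:2]*1000).astype(np.float32)))
E
```

```text
27956 [0.159 0.173 0.201 0.228 0.246]
161 483 238 390
238 [[0.571, 0.192, 0.16], [0.576, 0.195, 0.16], [0.581, 0.198, 0.161]]
243 [[0.571, 0.192, 0.166], [0.576, 0.196, 0.167], [0.581, 0.198, 0.167]]
248 [[0.571, 0.193, 0.172], [0.576, 0.195, 0.171], [0.581, 0.198, 0.171]]
253 [[0.571, 0.193, 0.177], [0.576, 0.195, 0.176], [0.581, 0.198, 0.176]]
258 [[0.571, 0.193, 0.183], [0.576, 0.195, 0.182], [0.58, 0.198, 0.182]]
263 [[0.572, 0.193, 0.186], [0.576, 0.196, 0.186], [0.58, 0.197, 0.185]]
268 [[0.572, 0.192, 0.189], [0.576, 0.195, 0.189], [0.58, 0.198, 0.19]]
273 [[0.572, 0.193, 0.194], [0.576, 0.195, 0.194], [0.58, 0.197, 0.193]]
278 [[0.571, 0.194, 0.2], [0.577, 0.193, 0.194], [0.579, 0.198, 0.198]]
283 [[0.572, 0.194, 0.202], [0.578, 0.191, 0.194], [0.579, 0.198, 0.202]]
288 [[0.571, 0.194, 0.207], [0.579, 0.189, 0.194], [0.579, 0.198, 0.205]]
293 [[0.571, 0.194, 0.21], [0.581, 0.187, 0.194], [0.579, 0.198, 0.209]]
298 [[0.572, 0.194, 0.212], [0.582, 0.185, 0.194], [0.578, 0.198, 0.213]]
303 [[0.572, 0.194, 0.215], [0.583, 0.182, 0.194], [0.578, 0.198, 0.216]]
308 [[0.572, 0.194, 0.218], [0.585, 0.18, 0.194], [0.577, 0.199, 0.22]]
313 [[0.572, 0.193, 0.219], [0.586, 0.178, 0.194], [0.578, 0.198, 0.221]]
((578.9288330078125, 189.54391479492188), (52.43803787231445, 43.49110794067383), 28.521312713623047)
```

View pics/w2.png

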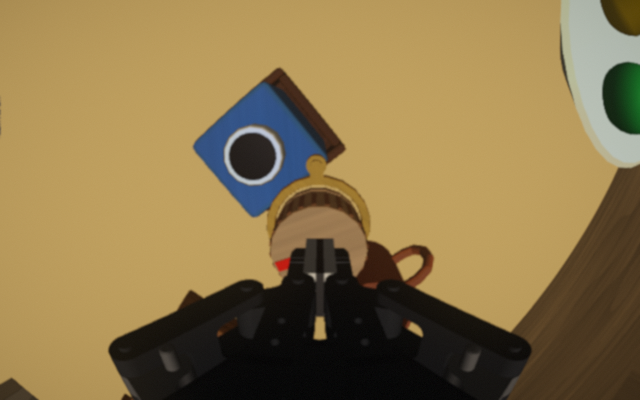

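Two cameras agree that the shut fingertips are about 19.5 mm behind the reported TCP. That's about 27 mm higher than the text says, though xy agrees. So I open and descend 30 mm more.

Request:
{"api": "carry_out", "payload": {
  "commands": [
    [1, 0, 0, 0, 0],
    [1, 0, 0, 0, 0],
    [1, 0, 0, 0, 0],
    [1, 0, 0, 0, 0],
    [1, 0, 0, 8, 0],
    [1, 0, 0, 10, 0],
    [1, 0, 0, 7, 0],
    [1, 0, 0, 0, 0],
    [1, 0, 0, 0, 0]
  ]
}}

```text
t: 6.05
tool_pos: [0.5816, 0.1854, 0.1113]
tcp_rot: [[-0.497, 0.867, 0.011], [0.867, 0.498, -0.004], [-0.009, 0.007, -1.0]]
force: [-0.6, -0.2, -0.1]
width: 0.0853
```

```bash
python3 - <<'E'
from h import *
show()
E
```

```text
t 6.05 tcp [581.6 185.4 111.3] yaw 0.521 q6 -0.312 w 85.3 F [-0.6 -0.2 -0.1] M [-0.02 -0.01 -0.03]
```

Request:
{"api": "carry_out", "payload": {
  "commands": [
    [0, 0, 0, 1.5, 0],
    [0, 0, 0, 0, 0],
    [0, 0, 0, 0, 0],
    [0, 0, 0, 0, 0],
    [0, 0, 0, 0, 0]
  ],
  "force": 25
}}

```text
t: 6.55
tool_pos: [0.5817, 0.1854, 0.1102]
tcp_rot: [[-0.497, 0.867, 0.011], [0.867, 0.498, -0.004], [-0.009, 0.008, -1.0]]
force: [0.8, -0.6, -2.2]
width: 0.0514
```

```bash
python3 - <<'E'
from h import *
show()
E
```

```text
t 6.55 tcp [581.7 185.4 110.2] yaw 0.521 q6 -0.312 w 51.4 F [ 0.8 -0.6 -2.2] M [ 0.01 -0.03 -0.01]
```

Request:
{"api": "carry_out", "payload": {
  "commands": [
    [0, 0.1, -3.4, 0, 0.085],
    [0, 0.1, -3.4, 0, 0.085],
    [0, 0.1, -3.4, 0, 0.085],
    [0, 0.1, -3.4, 0, 0.085],
    [0, 0.1, -3.4, 0, 0.085]
  ]
}}

```text
t: 7.05
tool_pos: [0.5656, 0.1796, 0.1101]
tcp_rot: [[-0.081, 0.997, 0.012], [0.997, 0.081, -0.005], [-0.006, 0.011, -1.0]]
force: [0.0, -0.6, -0.7]
width: 0.0511
```

```bash
cat >> h.py <<'E'
def arc(n,end=np.radians(-158.5)):
    show(); s,p,a=pose(); c=np.array([560.3,219.2]); v=p[:2]-c; b0=np.arctan2(v[1],v[0]); print("r",np.hypot(*v),"swing~",b0-np.radians(-156.6), "tool vs tangent",a-b0-np.pi/2)
    st=(b0-end)/n; 
    rows([(*(c+39.6*np.array([np.cos(b0-st*k),np.sin(b0-st*k)])),p[2],a-st*k) for k in range(1,n+1)],0)
E
python3 -c "
from h import *
arc(16)"
```

```text
t 7.05 tcp [565.6 179.6 110.1] yaw 0.082 q6 0.124 w 51.1 F [ 0.  -0.6 -0.7] M [-0.03  0.1   0.03]
r 39.94189320518809 swing~ 1.2955086981448074 tool vs tangent -0.05160241406199528
[[0,0.3,-3.3,-0.0,0.083],[0,-0.0,-3.3,-0.0,0.083],[0,-0.0,-3.3,-0.0,0.083],[0,-0.0,-3.3,-0.0,0.083],[0,-0.0,-3.3,-0.0,0.083],[0,-0.0,-3.3,-0.0,0.083],[0,-0.0,-3.3,-0.0,0.083],[0,-0.0,-3.3,-0.0,0.083],[0,-0.0,-3.3,-0.0,0.083],[0,-0.0,-3.3,-0.0,0.083],[0,-0.0,-3.3,-0.0,0.083],[0,-0.0,-3.3,-0.0,0.083],[0,-0.0,-3.3,-0.0,0.083],[0,-0.0,-3.3,-0.0,0.083],[0,-0.0,-3.3,-0.0,0.083],[0,-0.0,-3.3,-0.0,0.083]]
```

Tracking the arc nicely, with forces near 0.

Request:
{"api": "carry_out", "payload": {
  "commands": [
    [0, 0.3, -3.3, 0, 0.083],
    [0, 0, -3.3, 0, 0.083],
    [0, 0, -3.3, 0, 0.083],
    [0, 0, -3.3, 0, 0.083],
    [0, 0, -3.3, 0, 0.083],
    [0, 0, -3.3, 0, 0.083],
    [0, 0, -3.3, 0, 0.083],
    [0, 0, -3.3, 0, 0.083],
    [0, 0, -3.3, 0, 0.083],
    [0, 0, -3.3, 0, 0.083],
    [0, 0, -3.3, 0, 0.083]
  ]
}}

```text
t: 8.15
tool_pos: [0.5316, 0.192, 0.1101]
tcp_rot: [[0.765, 0.644, 0.013], [0.644, -0.765, -0.005], [0.007, 0.012, -1.0]]
force: [0.7, 0.1, -2.1]
width: 0.0511
```

```bash
python3 -c "
from h import *
arc(5)"
```

```text
t 8.15 tcp [531.6 192.  110.1] yaw -0.871 q6 1.112 w 51.1 F [ 0.7  0.1 -2.1] M [-0.01  0.1   0.07]
r 39.57580023725144 swing~ 0.3497516422742195 tool vs tangent -0.058581873949758556
[[0,-0.1,-3.0,-0.0,0.077],[0,-0.1,-3.0,-0.0,0.077],[0,-0.1,-3.0,-0.0,0.077],[0,-0.1,-3.0,-0.0,0.077],[0,-0.1,-3.0,-0.0,0.077]]
```

Request:
{"api": "carry_out", "payload": {
  "commands": [
    [0, 0, -3, 0, 0.075],
    [0, 0, -3, 0, 0.075],
    [0, 0, -3, 0, 0.075],
    [0, 0, -3, 0, 0.075],
    [0, 0, -2.5, 0, 0.06],
    [0, 0, -1, 0, 0]
  ]
}}

```text
t: 8.75
tool_pos: [0.5237, 0.2051, 0.1104]
tcp_rot: [[0.948, 0.318, 0.014], [0.318, -0.948, -0.006], [0.011, 0.01, -1.0]]
force: [0.5, -4.2, 0.8]
width: 0.0512
```

```bash
python3 -c "
from h import *
arc(5)"
```

```text
t 8.75 tcp [523.7 205.1 110.4] yaw -1.248 q6 1.517 w 51.2 F [ 0.5 -4.2  0.8] M [-1.1  -0.13  0.01]
r 39.24285690646076 swing~ -0.039825317603447985 tool vs tangent -0.04545047207276909
[[0,-0.4,0.1,-0.0,-0.001],[0,0.0,0.1,-0.0,-0.001],[0,0.0,0.1,-0.0,-0.001],[0,0.0,0.1,-0.0,-0.001],[0,0.0,0.1,-0.0,-0.001]]
```

Swing is at its stop. Screwing the first part in this grasp.

Request:
{"api": "carry_out", "payload": {
  "commands": [
    [0, 0, 0.5, 0.4, 0.12],
    [0, 0, 0, 0.5, 0.14],
    [0, 0, 0, 0.5, 0.14],
    [0, 0, 0, 0.5, 0.14],
    [0, 0, 0, 0.5, 0.14],
    [0, 0, 0, 0.5, 0.14],
    [0, 0, 0, 0.5, 0.14],
    [0, 0, 0, 0.3, 0.08],
    [0, 0, 0, 0, 0]
  ]
}}

```text
t: 9.65
tool_pos: [0.5234, 0.204, 0.1064]
tcp_rot: [[0.737, -0.675, 0.012], [-0.675, -0.737, -0.006], [0.013, -0.003, -1.0]]
force: [-0.1, -1.1, -0.3]
width: 0.0511
```

```bash
python3 -c "
from h import *
show()"
```

```text
t 9.65 tcp [523.4 204.  106.4] yaw -2.312 q6 2.58 w 51.1 F [-0.1 -1.1 -0.3] M [-0.25  0.31 -0.11]
```

Request:
{"api": "carry_out", "payload": {
  "commands": [
    [1, 0, 0, 0, 0],
    [1, 0, 0, 0, 0],
    [1, 0, 0, 0, 0],
    [1, 0, 0, 0, -0.15],
    [1, 0, 0, 0, -0.15],
    [1, 0, 0, 0, -0.15],
    [1, 0, 0, 0, -0.15],
    [1, 0, 0, 0, -0.15],
    [1, 0, 0, 0, -0.15],
    [1, 0, 0, 0, -0.15],
    [1, 0, 0, 0, -0.15],
    [1, 0, 0, 0, -0.15],
    [1, 0, 0, 0, -0.15],
    [1, 0, 0, 0, -0.15],
    [1, 0, 0, 0, -0.15],
    [1, 0, 0, 0, -0.15],
    [1, 0, 0, 0, -0.15],
    [1, 0, 0, 0, 0]
  ]
}}

```text
t: 11.45
tool_pos: [0.5244, 0.2051, 0.1071]
tcp_rot: [[0.194, 0.981, 0.015], [0.981, -0.194, -0.004], [-0.001, 0.016, -1.0]]
force: [-0.6, 1.0, 0.5]
width: 0.0857
```

```bash
python3 - <<'E'
from h import *
show()
p,W,ok0=wristW(); z=W[...,2]
def f(x,y,r,z0,z1,n):
    ok=ok0&(np.hypot(W[...,0]-x,W[...,1]-y)<r)&(z>z0)&(z<z1)
    q=(W[ok][:,:2]*1000).astype(np.float32); print(n,ok.sum(),cv2.minAreaRect(q) if len(q) else 0,np.median(z[ok]))
f(.524,.203,.03,.14,.165,"cap"); f(.525,.204,.07,.092,.103,"jar"); f(.525,.204,.08,.03,.04,"holder")
rows(line((524,203.3,106),pose()[2],1),1); save(p,"w3.png")
E
```

```text
t 11.45 tcp [524.4 205.1 107.1] yaw -0.195 q6 0.462 w 85.7 F [-0.6  1.   0.5] M [ 0.01 -0.01 -0.01]
cap 9658 ((523.86572265625, 204.87652587890625), (52.28382110595703, 52.615386962890625), 72.61164093017578) 0.14993294477614727
jar 2878 ((523.8104858398438, 205.5078125), (68.69686889648438, 69.8091812133789), 66.198486328125) 0.09771338345618122
holder 2170 ((525.5711669921875, 204.9300537109375), (91.09136199951172, 93.04608154296875), 69.04731750488281) 0.03587553947916626
[[1,-1.9,-0.1,1.1,-0.0]]
```

View pics/w3.png

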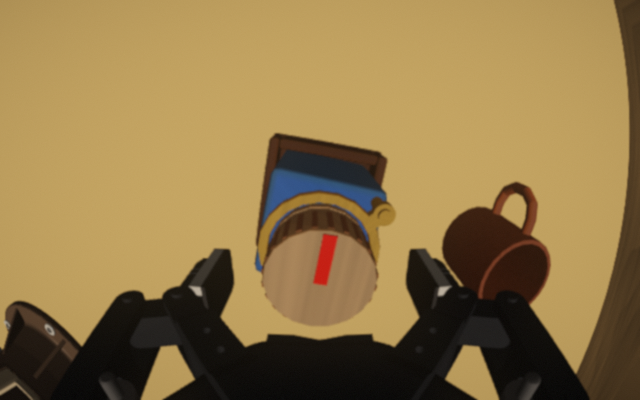

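The cap (centre ~(320,277)) sits over the jar at 149.9 mm, so about 1.69 rad remains. Grip and screw.

Request:
{"api": "carry_out", "payload": {
  "commands": [
    [0, 0, 0, 0, 0],
    [0, 0, 0, 0, 0],
    [0, 0, 0, 0, 0],
    [0, 0, 0, 0, 0],
    [0, 0, 0, 0.5, 0.14],
    [0, 0, 0, 0.5, 0.14],
    [0, 0, 0, 0.5, 0.14],
    [0, 0, 0, 0.5, 0.14],
    [0, 0, 0, 0.5, 0.14],
    [0, 0, 0, 0.5, 0.14],
    [0, 0, 0, 0.5, 0.14],
    [0, 0, 0, 0.5, 0.14],
    [0, 0, 0, 0.5, 0.14],
    [0, 0, 0, 0.4, 0.12],
    [0, 0, 0, 0.2, 0.07]
  ],
  "force": 30
}}

```text
t: 13.0
tool_pos: [0.525, 0.2037, 0.1021]
tcp_rot: [[0.988, -0.153, 0.016], [-0.152, -0.988, -0.006], [0.017, 0.004, -1.0]]
force: [0.2, 0.3, 0.2]
width: 0.051
```

```bash
python3 -c "
from h import *
show()"
```

```text
t 13.0 tcp [525.  203.7 102.1] yaw -1.724 q6 1.992 w 51.0 F [0.2 0.3 0.2] M [-0.15  0.19  0.09]
```

Turned 1.53 rad; continue slowly to the stop while watching the moment.

Request:
{"api": "carry_out", "payload": {
  "commands": [
    [0, 0, 0, 0.2, 0.06],
    [0, 0, 0, 0.2, 0.06],
    [0, 0, 0, 0.1, 0.06],
    [0, 0, 0, 0, 0.06]
  ]
}}

```text
t: 13.4
tool_pos: [0.5257, 0.2033, 0.1018]
tcp_rot: [[0.92, -0.392, 0.017], [-0.392, -0.92, -0.008], [0.019, 0.0, -1.0]]
force: [-1.9, 2.3, 1.6]
width: 0.0514
```

```bash
python3 -c "
from h import *
show()"
```

```text
t 13.4 tcp [525.7 203.3 101.8] yaw -1.973 q6 2.244 w 51.4 F [-1.9  2.3  1.6] M [0.46 0.62 1.27]
```

Stop reached: the moment is 1.27 N m after about 1.78 rad. Release, check the height, then regrip firmly.

Request:
{"api": "carry_out", "payload": {
  "commands": [
    [1, 0, 0, 0, 0],
    [1, 0, 0, 0, 0],
    [1, 0, 0, 0, -0.1],
    [1, 0, 0, 0, -0.1],
    [1, 0, 0, 0, 0],
    [1, 0, 0, 0, 0]
  ]
}}

```text
t: 14.0
tool_pos: [0.5258, 0.2033, 0.1015]
tcp_rot: [[0.981, -0.195, 0.017], [-0.195, -0.981, -0.007], [0.019, 0.004, -1.0]]
force: [-0.0, 0.1, 0.5]
width: 0.0855
```

```bash
python3 - <<'E'
from h import *
show()
p,W,ok0=wristW(); z=W[...,2]
def f(x,y,r,z0,z1,n):
    ok=ok0&(np.hypot(W[...,0]-x,W[...,1]-y)<r)&(z>z0)&(z<z1)
    q=(W[ok][:,:2]*1000).astype(np.float32); print(n,ok.sum(),cv2.minAreaRect(q) if len(q) else 0,np.median(z[ok]))
f(.524,.203,.03,.135,.165,"cap"); f(.525,.204,.07,.092,.103,"jar")
rows(line((524.5,204,101),pose()[2],1),1)
E
```

```text
t 14.0 tcp [525.8 203.3 101.5] yaw -1.767 q6 2.037 w 85.5 F [-0.   0.1  0.5] M [0.03 0.02 0.  ]
cap 9711 ((525.5828247070312, 203.33038330078125), (53.06190872192383, 52.38190841674805), 75.71417236328125) 0.14423016032049998
jar 2647 ((526.1499633789062, 202.9659423828125), (70.42247009277344, 68.19623565673828), 63.70497512817383) 0.09752553731498911
[[1,-1.4,-0.4,0.5,-0.0]]
```

The cap is down at 144.2 mm. Now a firm grip and a straight lift.

Request:
{"api": "carry_out", "payload": {
  "commands": [
    [0, 0, 0, 0, 0],
    [0, 0, 0, 0, 0],
    [0, 0, 0, 0, 0],
    [0, 0, 0, 0, 0],
    [0, 0, 0, 0, 0],
    [0, 0, 0, -5, 0],
    [0, 0, 0, -8, 0],
    [0, 0, 0, -8, 0],
    [0, 0, 0, -8, 0],
    [0, 0, 0, -12, 0],
    [0, 0, 0, -16, 0],
    [0, 0, 0, -20, 0],
    [0, 0, 0, -20, 0],
    [0, 0, 0, -20, 0],
    [0, 0, 0, -20, 0],
    [0, 0, 0, -16, 0],
    [0, 0, 0, -10, 0],
    [0, 0, 0, -4, 0],
    [0, 0, 0, 0, 0]
  ],
  "force": 90
}}

```text
t: 15.95
tool_pos: [0.5192, 0.2037, 0.2817]
tcp_rot: [[0.98, -0.2, 0.013], [-0.2, -0.98, -0.008], [0.014, 0.006, -1.0]]
force: [0.2, 0.3, -7.3]
width: 0.0497
```

```bash
cat >> h.py <<'E'
def jarfit(c,zb):
    """c: expected centre m; zb: expected underside z; body top corner face from the three cameras"""
    for n in ("top","scene"):
        p=cams.grab_frame(n); W=world(p); im=p["image"].astype(int); z=W[...,2]
        m=(np.hypot(W[...,0]-c[0],W[...,1]-c[1])<.06)&(z>zb-.005)&(z<zb+.097)&(p["depth"]>0)
        q=(W[m][:,:2]*1000).astype(np.float32)
        if len(q)>30: print(n,len(q),[np.round(k,1) for k in cv2.minAreaRect(q)],"zmin/max",np.percentile(W[m][:,2],[1,99]).round(3))
    p,W,ok=wristW(); z=W[...,2]
    m=ok&(np.hypot(W[...,0]-c[0],W[...,1]-c[1])<.06)&(z>zb+.084)&(z<zb+.095)
    q=(W[m][:,:2]*1000).astype(np.float32); print("wrist",len(q),[np.round(k,1) for k in cv2.minAreaRect(q)] if len(q)>30 else "",np.median(z[m]) if len(q) else 0)
    return p
E
python3 - <<'E'
from h import *
show(); s,p,a=pose(); print("bottom est",p[2]-101.5+8)
w=jarfit(p[:2]/1000,(p[2]-93.5)/1000); save(w,"w4.png")
E
```

```text
t 15.95 tcp [519.2 203.7 281.7] yaw -1.772 q6 2.038 w 49.7 F [ 0.2  0.3 -7.3] M [ 0.01 -0.01  0.04]
bottom est 188.23879994474385
top 381 [array([519. , 177.4]), array([86.2, 42.3]), np.float64(8.3)] zmin/max [0.194 0.28 ]
scene 2081 [array([520.6, 206.3]), array([71.1, 71.4]), np.float64(63.9)] zmin/max [0.19  0.278]
wrist 2328 [array([529.8, 197.7]), array([70. , 44.3]), np.float64(63.6)] 0.27598318743342387
```

View pics/w4.png

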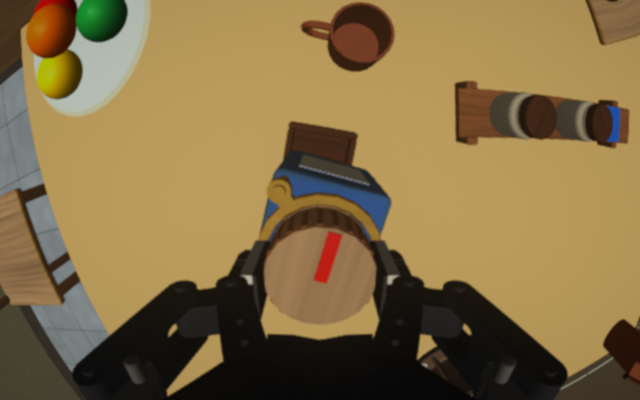

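Jar lifted to about 0.189 m and hanging square, yaw 63.7°; the tile's is 81.9°, so it needs +18.2°. Planning a smooth carry above the white jars.

```bash
python3 - <<'E'
from h import *
s,p,a=pose(); n=30; e=np.array([513.4,-295,283.]); w=[]
for k in range(1,n+1):
    u=k/n; f=3*u*u-2*u**3 if True else u
    w.append((*(p+(e-p)*f),a+0.317*f))
rows(w[:15],0); rows(w[15:],0,w[14][:3],w[14][3])
E
```

```text
[[0,0.3,1.6,-0.0,-0.001],[0,0.9,4.6,-0.0,-0.003],[0,1.4,7.5,-0.0,-0.005],[0,1.8,10.1,-0.1,-0.007],[0,2.2,12.5,-0.1,-0.008],[0,2.5,14.7,-0.1,-0.009],[0,2.6,16.7,-0.1,-0.011],[0,2.7,18.5,-0.1,-0.012],[0,2.7,20.1,-0.1,-0.013],[0,2.6,21.4,-0.1,-0.014],[0,2.4,22.5,-0.1,-0.014],[0,2.2,23.5,-0.1,-0.015],[0,1.9,24.2,-0.1,-0.015],[0,1.6,24.6,-0.1,-0.016],[0,1.2,24.9,-0.1,-0.016]]
[[0,0.8,24.9,-0.1,-0.016],[0,0.4,24.7,-0.1,-0.016],[0,-0.0,24.2,-0.1,-0.015],[0,-0.4,23.6,-0.1,-0.015],[0,-0.7,22.7,-0.1,-0.014],[0,-1.0,21.6,-0.1,-0.014],[0,-1.2,20.2,-0.1,-0.013],[0,-1.3,18.6,-0.1,-0.012],[0,-1.4,16.9,-0.1,-0.011],[0,-1.4,14.9,-0.1,-0.009],[0,-1.3,12.6,-0.1,-0.008],[0,-1.1,10.2,-0.1,-0.007],[0,-0.9,7.6,-0.0,-0.005],[0,-0.6,4.7,-0.0,-0.003],[0,-0.2,1.6,-0.0,-0.001]]
```

Request:
{"api": "carry_out", "payload": {
  "commands": [
    [0, 0.3, 1.6, 0, -0.001],
    [0, 0.9, 4.6, 0, -0.003],
    [0, 1.4, 7.5, 0, -0.005],
    [0, 1.8, 10.1, -0.1, -0.007],
    [0, 2.2, 12.5, -0.1, -0.008],
    [0, 2.5, 14.7, -0.1, -0.009],
    [0, 2.6, 16.7, -0.1, -0.011],
    [0, 2.7, 18.5, -0.1, -0.012],
    [0, 2.7, 20.1, -0.1, -0.013],
    [0, 2.6, 21.4, -0.1, -0.014],
    [0, 2.4, 22.5, -0.1, -0.014],
    [0, 2.2, 23.5, -0.1, -0.015],
    [0, 1.9, 24.2, -0.1, -0.015],
    [0, 1.6, 24.6, -0.1, -0.016],
    [0, 1.2, 24.9, -0.1, -0.016]
  ]
}}

```text
t: 17.6
tool_pos: [0.5143, -0.0627, 0.2824]
tcp_rot: [[1.0, -0.031, 0.007], [-0.031, -0.999, -0.011], [0.007, 0.011, -1.0]]
force: [0.3, -0.1, -5.8]
width: 0.0495
```

Request:
{"api": "carry_out", "payload": {
  "commands": [
    [0, 0.8, 24.9, -0.1, -0.016],
    [0, 0.4, 24.7, -0.1, -0.016],
    [0, 0, 24.2, -0.1, -0.015],
    [0, -0.4, 23.6, -0.1, -0.015],
    [0, -0.7, 22.7, -0.1, -0.014],
    [0, -1, 21.6, -0.1, -0.014],
    [0, -1.2, 20.2, -0.1, -0.013],
    [0, -1.3, 18.6, -0.1, -0.012],
    [0, -1.4, 16.9, -0.1, -0.011],
    [0, -1.4, 14.9, -0.1, -0.009],
    [0, -1.3, 12.6, -0.1, -0.008],
    [0, -1.1, 10.2, -0.1, -0.007],
    [0, -0.9, 7.6, 0, -0.005],
    [0, -0.6, 4.7, 0, -0.003],
    [0, 0, 1.6, 0, 0],
    [0, 0, 0, 0, 0]
  ]
}}

```text
t: 19.2
tool_pos: [0.5065, -0.3344, 0.2862]
tcp_rot: [[0.992, 0.13, 0.005], [0.13, -0.991, -0.012], [0.003, 0.012, -1.0]]
force: [-0.4, 0.3, -7.2]
width: 0.0498
```

```bash
python3 - <<'E'
from h import *
show(); s,p,a=pose()
w=jarfit(p[:2]/1000,(p[2]-93.5)/1000)
rows(line((513.4,-312.5,p[2]),-1.455,4),0)
E
```

```text
t 19.2 tcp [ 506.5 -334.4  286.2] yaw -1.44 q6 0.753 w 49.8 F [-0.4  0.3 -7.2] M [-0.01 -0.01  0.04]
top 607 [array([ 506.6, -318.1]), array([41.2, 71.3]), np.float64(84.8)] zmin/max [0.198 0.284]
scene 2004 [array([ 506.5, -328.4]), array([71.5, 75.6]), np.float64(77.6)] zmin/max [0.195 0.283]
wrist 2388 [array([ 518. , -335.9]), array([70.4, 45.9]), np.float64(82.6)] 0.2811702258722709
[[0,2.4,-5.1,0.0,0.004],[0,2.4,-5.1,0.0,0.004],[0,2.4,-5.1,0.0,0.004],[0,2.3,-5.2,0.0,0.004]]
```

Request:
{"api": "carry_out", "payload": {
  "commands": [
    [0, 2, -4, 4, 0],
    [0, 2, -6, 10, 0],
    [0, 2, -6, 15, 0],
    [0, 1, -4, 15, 0],
    [0, 0, 0, 10, 0],
    [0, 0, 0, 5, 0],
    [0, 0, 0, 0, 0],
    [0, 0, 0, 0, 0]
  ]
}}

```text
t: 20.15
tool_pos: [0.5119, -0.3098, 0.2226]
tcp_rot: [[0.991, 0.132, 0.005], [0.133, -0.991, -0.011], [0.003, 0.012, -1.0]]
force: [0.4, -0.2, -6.9]
width: 0.0498
```

```bash
python3 - <<'E'
from h import *
show(); s,p,a=pose(); zb=p[2]-93.5; print("bottom est",zb)
w=jarfit(p[:2]/1000,zb/1000); save(w,"w5.png")
rows(line((513.4,-312.5,p[2]),a,2),0)
E
```

```text
t 20.15 tcp [ 511.9 -309.8  222.6] yaw -1.438 q6 0.79 w 49.8 F [ 0.4 -0.2 -6.9] M [0.   0.01 0.01]
bottom est 129.0967278313245
top 411 [array([ 513.7, -288.5]), array([27.9, 71.4]), np.float64(82.7)] zmin/max [0.134 0.221]
scene 1740 [array([ 512.6, -306.9]), array([73.9, 71.9]), np.float64(83.0)] zmin/max [0.131 0.22 ]
wrist 2409 [array([ 522.5, -311.7]), array([70.4, 46.9]), np.float64(81.6)] 0.21776147979842314
[[0,0.6,1.4,0.1,-0.0],[0,0.6,1.4,0.1,-0.0]]
```

View pics/w5.png

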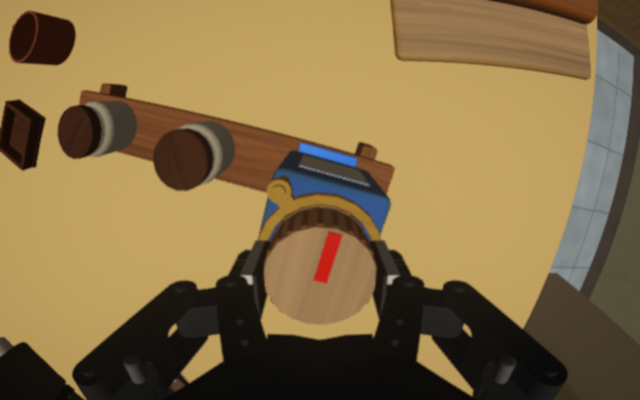

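The jar hangs square over the tile (blue edge visible at (327,155)), clear of the white jars. Lowering most of the way.

Request:
{"api": "carry_out", "payload": {
  "commands": [
    [0, 0.6, 1.3, 5, 0],
    [0, 0.6, 1.2, 8, 0],
    [0, 0, 0, 10, 0],
    [0, 0, 0, 10, 0],
    [0, 0, 0, 8, 0],
    [0, 0, 0, 5, 0],
    [0, 0, 0, 3, 0],
    [0, 0, 0, 0, 0],
    [0, 0, 0, 0, 0]
  ]
}}

```text
t: 21.2
tool_pos: [0.5138, -0.3134, 0.1694]
tcp_rot: [[0.991, 0.132, 0.005], [0.132, -0.991, -0.012], [0.003, 0.012, -1.0]]
force: [-0.1, 1.2, -6.3]
width: 0.0492
```

```bash
python3 - <<'E'
from h import *
show(); s,p,a=pose(); zb=p[2]-93.5; print("bottom est",zb)
rows(line((513.4,-312.5,p[2]),a,1),0)
E
```

```text
t 21.2 tcp [ 513.8 -313.4  169.4] yaw -1.439 q6 0.788 w 49.2 F [-0.1  1.2 -6.3] M [ 0.03 -0.01  0.02]
bottom est 75.9454399083086
[[0,-0.3,-1.0,-0.0,-0.0]]
```

Request:
{"api": "carry_out", "payload": {
  "commands": [
    [0, 0, -0.7, 2, 0],
    [0, 0, 0, 2, 0],
    [0, 0, 0, 2, 0],
    [0, 0, 0, 1.5, 0],
    [0, 0, 0, 1, 0],
    [0, 0, 0, 0, 0]
  ]
}}

```text
t: 21.8
tool_pos: [0.5141, -0.313, 0.1613]
tcp_rot: [[0.991, 0.132, 0.007], [0.132, -0.991, -0.013], [0.005, 0.014, -1.0]]
force: [-0.1, -0.5, -7.1]
width: 0.0497
```

Request:
{"api": "carry_out", "payload": {
  "commands": [
    [0, 0, 0, 0.7, 0],
    [0, 0, 0, 0.7, 0],
    [0, 0, 0, 0, 0]
  ]
}}

```text
t: 22.1
tool_pos: [0.5142, -0.3131, 0.1598]
tcp_rot: [[0.991, 0.132, 0.007], [0.132, -0.991, -0.013], [0.005, 0.014, -1.0]]
force: [-0.1, -0.6, -6.9]
width: 0.0497
```

Bottom at about 66 mm, still carrying its weight.

Request:
{"api": "carry_out", "payload": {
  "commands": [
    [0, 0, 0, 0.6, 0],
    [0, 0, 0, 0.6, 0],
    [0, 0, 0, 0, 0]
  ]
}}

```text
t: 22.4
tool_pos: [0.5143, -0.3133, 0.159]
tcp_rot: [[0.991, 0.132, 0.007], [0.132, -0.991, -0.013], [0.005, 0.014, -1.0]]
force: [-0.5, 0.6, -6.0]
width: 0.0494
```

Request:
{"api": "carry_out", "payload": {
  "commands": [
    [0, 0, 0, 0.6, 0],
    [0, 0, 0, 0.4, 0],
    [0, 0, 0, 0, 0]
  ]
}}

```text
t: 22.7
tool_pos: [0.5144, -0.3135, 0.1588]
tcp_rot: [[0.991, 0.132, 0.008], [0.132, -0.991, -0.014], [0.006, 0.015, -1.0]]
force: [-1.7, 0.6, -4.8]
width: 0.0497
```

Request:
{"api": "carry_out", "payload": {
  "commands": [
    [0, 0, 0, 1, 0],
    [0, 0, 0, 1, 0],
    [0, 0, 0, 0, 0]
  ]
}}

```text
t: 23.0
tool_pos: [0.5147, -0.3141, 0.1587]
tcp_rot: [[0.991, 0.132, 0.01], [0.132, -0.991, -0.016], [0.007, 0.017, -1.0]]
force: [-1.9, 2.0, -2.5]
width: 0.0498
```

Request:
{"api": "carry_out", "payload": {
  "commands": [
    [0, 0, 0, 1.2, 0],
    [0, 0, 0, 0, 0]
  ]
}}

```text
t: 23.2
tool_pos: [0.5147, -0.3143, 0.1585]
tcp_rot: [[0.991, 0.132, 0.01], [0.132, -0.991, -0.017], [0.008, 0.018, -1.0]]
force: [-2.4, 1.6, 1.4]
width: 0.0495
```

The jar's weight is on the tile (about 8 N). Release and rise straight up.

Request:
{"api": "carry_out", "payload": {
  "commands": [
    [1, 0, 0, 0, 0],
    [1, 0, 0, 0, 0],
    [1, 0, 0, 0, 0],
    [1, 0, 0, 0, 0],
    [1, 0, 0, -5, 0],
    [1, 0, 0, -15, 0],
    [1, 0, 0, -25, 0],
    [1, 0, 0, -25, 0],
    [1, 0, 0, -25, 0],
    [1, 0, 0, -15, 0],
    [1, 0, 0, 0, 0],
    [1, -40, 0, 0, 0],
    [1, -40, 0, 0, 0],
    [1, 0, 0, 0, 0],
    [1, 0, 0, 0, 0]
  ]
}}

```text
t: 24.7
tool_pos: [0.4328, -0.3229, 0.2711]
tcp_rot: [[0.991, 0.133, 0.013], [0.133, -0.991, -0.018], [0.01, 0.019, -1.0]]
force: [1.3, 0.4, -0.3]
width: 0.0851
```

```bash
python3 - <<'E'
from h import *
show()
p,W,ok=wristW(); z=W[...,2]; save(p,"w6.png")
def f(z0,z1,n,r=.06):
    m=ok&(np.hypot(W[...,0]-.5134,W[...,1]+.3125)<r)&(z>z0)&(z<z1); q=(W[m][:,:2]*1000).astype(np.float32)
    print(n,len(q),[np.round(k,1) for k in cv2.minAreaRect(q)],np.median(z[m]))
f(.19,.21,"cap"); f(.148,.160,"bodytop")
for n in("top","scene"):
    p=cams.grab_frame(n); V=world(p); m=(np.hypot(V[...,0]-.5134,V[...,1]+.3125)<.06)&(p["depth"]>0)
    for a,b in((.19,.21),(.07,.160)):
        k=m&(V[...,2]>a)&(V[...,2]<b); q=(V[k][:,:2]*1000).astype(np.float32)
        if len(q)>20: print(n,a,len(q),[np.round(t,1) for t in cv2.minAreaRect(q)],np.median(V[k][:,2]).round(4))
    for y in (-.066,-.189):
        k=(V[...,2]>.135)&(V[...,2]<.15)&(np.hypot(V[...,0]-.54,V[...,1]-y)<.05); print("white",V[k].mean(0).round(3))
E
```

```text
t 24.7 tcp [ 432.8 -322.9  271.1] yaw -1.437 q6 0.678 w 85.1 F [ 1.3  0.4 -0.3] M [0.   0.07 0.05]
cap 3767 [array([ 513.2, -316. ]), array([52.5, 52.6]), np.float64(73.2)] 0.20031373451313567
bodytop 931 [array([ 512.7, -315.1]), array([70.8, 70.6]), np.float64(80.6)] 0.15341351633102568
top 0.19 438 [array([ 513.4, -315.2]), array([51.6, 50.8]), np.float64(26.9)] 0.1999
top 0.07 516 [array([ 513. , -314.5]), array([69.6, 70.8]), np.float64(81.1)] 0.1457
white [ 0.548 -0.066  0.142]
white [ 0.531 -0.19   0.142]
scene 0.19 414 [array([ 514.8, -311.5]), array([51.7, 51.3]), np.float64(59.8)] 0.1985
scene 0.07 1497 [array([ 514.9, -311.5]), array([73.9, 74. ]), np.float64(81.0)] 0.1234
white [ 0.551 -0.062  0.141]
white [ 0.533 -0.186  0.141]
```

View pics/w6.png

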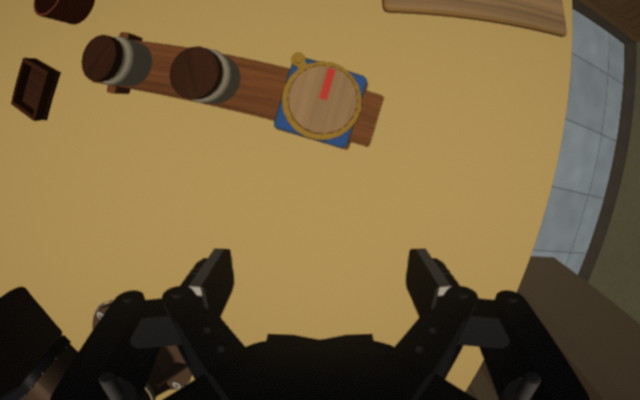

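The jar stands closed on the tile, cap top at 200 mm as expected. It is within about 2 mm and 1° of the tile, the white jars have not moved, and the gripper is clear. Handing in.

```bash
python3 -c "
from h import *
show(); print(workorder.hand_in())"
```

```text
t 24.85 tcp [ 433.6 -322.7  271. ] yaw -1.436 q6 0.678 w 85.3 F [-0.   0.   0.3] M [-0.05  0.01 -0.  ]
the job is handed in; nothing more can be done
None
```

I swung the cap back to its stop and screwed it down until it stopped, at about 1.3 N m. I then lifted the jar by its cap, set it on the tile, let go and backed off. The job was handed in at t = 24.85 s of the 58 s allowed; no verdict was reported.

**Last checks before hand-in:**
- **Cap:** its top is at about 200 mm, where a closed jar standing on the tile should have it. In the holder, the closed cap's height read about 0.06 rad from fully down.
- **Jar position:** the centre is about 2 mm from the tile's centre by the top and scene cameras. The wrist camera reads it about 3 mm off.
- **Jar angle:** the jar is within about 1.5° of square to the tile.
- **White jars:** unmoved to about 1 mm. I did not measure the mug again, but no move went near it.
- **Robot:** gripper open and clear, with tool force near 0.

**What disagreed or went wrong:**
- The first grasp shut above the cap. Two cameras put the fingertips about 27 mm higher relative to the reported TCP than the text says, so I corrected for this and the next grasp held.
- The scene camera reads about 3–4 mm higher in y than the other cameras.
- Long moves overshot, by about 40 mm on the approach and 40 mm on the carry over the white jars. I corrected both before grasping or placing.

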